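# Screen a good grinding ball out of the tray with the wire scoop

## Robot

A 6-joint arm with a two-finger parallel gripper is mounted at the origin on a cart in front of the work surface, level with it; the furniture and walls round the work are solid. World frame = base frame: x ahead of the robot, y to its left, z up, the work surface at z = 0. Lengths are in mm, angles in degrees, forces in N, time in s.
With the tool pointing down it reaches from about 350 to 850 mm from the base axis. Payload 8.1 kg.
Tool frame: the origin (TCP) lies midway between the tips of the shut fingers; the grasp point (between the pads) lies 19 mm behind it; z points along the fingers, y is the line along which they close (so a half turn about z gives the same grasp; the last joint's range is limited). The gripper opens to 85 mm and grips with 20 to 120 N. Pads are 22 mm wide; open, the fingers measure 114 mm over their backs; the gripper's body (76 mm by 85 mm) begins 54 mm behind the grasp point. The pads swing forward as they close: fully open they stand 13 mm farther back than shut.
Start: joints at [-74.794, 7.471, 85.268, -0, 87.261, -4.893], TCP at [206.21, -563.456, 231.292] pointing down, gripper open.
Joint ranges: [-169.43, 169.43], [-51.17, 129.36], [1.28, 143.12], [-76.62, 256.62], [0, 156.53], [-152.29, 152.29]. Speed limits (degrees/s): [136.94, 136.94, 159.86, 180, 180, 180].

## Interface

Orientations are given as [roll, pitch, yaw] about the fixed x, y, z axes, in that order (R = Rz(yaw) Ry(pitch) Rx(roll)).
In Python, from bench import r gives the robot as it stands.
- The arm moves only by the tool send_rows, never from a script. Its argument "increments" is a list of rows, each a list of 6 numbers: the shift along the tool's x, y, z in mm, then the turn, a rotation vector about the tool's x, y, z in rad. A call has 1 to 5 rows; each row shifts and turns the commanded pose from where the row before left it, along the tool's axes as they then stand; what a row does not reach is not made up. A row lasts 1/8 s, in which the tool goes at most 62.5 mm and 10.7 degrees, less where a joint would pass 70% of its speed; a pose out of reach is approached as far as the arm can. A call is refused whole if a number of a shift passes 62.5 or a number of a turn 0.188, either way. A call with a gripper value outside its range is refused whole. "grip" is the closure, from -1 (fully open) to 1 (shut), set as the call begins (left out, the last holds). The fingers move at their own pace and stop on an object; "grip_force" is the grip in N (left out, the last holds). Time passes only in rows, so rows that do not move let the fingers close. It gives the time, the measured TCP pose, the force, the opening and the grip force at its end, in the units of the state.
- r.sense(): the state, without advancing time (a new reading comes with each control period).
- r.snapshot(name): name is "scene" or "top"; returns a dict with "img" (384x512x3 uint8, blue, green, red), "z_map" (384x512 float32, mm along the optical axis (not along the pixel's ray), 0 where there is no reading), "fx", "fy", "cx", "cy" (pixels), "view" (4x4, takes a point from world to camera coordinates). Camera axes: x right, y down, z forward; pixel columns grow to the right and rows downward; lengths in mm; the calibration is good to about 2 mm. A picture is of the moment at which its call begins.
- r.hand_in(): hands the job in; it is judged then, once.
The state is a dict: "time": time; "joint_pos": joint angles; "qd": joint speeds; "joint_efforts": joint torques, N m; "tool_pos": TCP position; "tcp_rot": TCP orientation; "ft_force": force on the tool from outside, world axes, zero at the start; "wrist_torque": the same for the moment, N m; "finger_gap": finger opening in mm; "grip_force": force on a finger pad.
Only numpy, scipy, OpenCV 4.12 (cv2) and the standard library are available. Lean on these libraries where they do the work, as an engineer would, in place of code of your own. Each camera call takes 0.05 s, during which the arm holds its last target. There are 200 camera calls.

## Task

Use the open wire scoop (not the solid one) to scoop the large grinding ball out of the right-hand trough of the white sorting tray, letting the undersized worn ball drop back between the wires. Tip the large ball into the empty left-hand trough, leave the small ball in the right-hand one, and stand the wire scoop upright on the worktop clear of the tray.

Things in the scene. Friction and masses are not known exactly. Their poses are not given: they have to be found in the camera images.
- wire_scoop: Loose scoop, 160 g, on its basket; a twin with solid floor is not wanted. Origin: centre of underside; x to open front, z up. Basket x -40..40, y -36..36; sides 14 high in front, 28 behind. Floor: two 3 mm wires along x at y -12.5, 12.5, half a mm up, free in front (gaps 22, 20); rear: crossbars at z 18, 28, open below. Upright black grip 26 (x) by 18 (y), at x -30, z 67..139: pinch its 18 at z 100.
- tray: White fixed tray, 248 (x) by 212 (y) by 36 high. Origin: centre of underside on the worktop; z up, x roughly away from the robot, y to its left. Two troughs along x, inside x -120..120: right one y -102..-2 (holds the balls), left one y 2..102 (empty). Level floor, surface at z 4; walls and partition 4 thick, tops at z 36; 12 mm bevels in the trough corners.
- large_ball_center (a point): Centre of the steel ball 30 in diameter, 90 g, in the far half of the right trough within 10 of its centre line. Scoop flat on the floor and pushed to the far wall, the wires slide under it. Scoop front tilted up 20 degrees, it rolls to the rear crossbars and stays; front tilted down 35 degrees, it rolls out.
- small_ball_center (a point): Centre of the worn, undersized steel ball 13 in diameter, 11 g, near the middle of the right trough (within 9 of its centre line), nearer the robot than the large ball. It rolls freely, and passes between the scoop's wires and under its rear crossbar.
There are look-alikes about, which are no part of the job. Leave any purple look-alike of the wire_scoop alone.

How it is judged (in metres and radians):
On the way:
1. the large ball rides in the wire scoop, lifted clear of the tray's walls, while the small ball is left down in the right trough (x of large_ball_center in the frame of wire_scoop between -0.045 and 0.04 m and y of large_ball_center in the frame of wire_scoop between -0.036 and 0.036 m and z of large_ball_center in the frame of wire_scoop between 0.004 and 0.04 m and height (world z) of large_ball_center above 0.058 m and x of small_ball_center in the frame of tray between -0.12 and 0.12 m and y of small_ball_center in the frame of tray between -0.102 and -0.002 m and height (world z) of small_ball_center below 0.02 m), for 0.2 s.
At the end, for the whole second after the job is handed in: The large ball lies on the floor of the left trough, the small ball on the floor of the right trough, and the wire scoop stands still and upright (within 10 degrees) on the worktop, outside the tray, released (x of large_ball_center in the frame of tray between -0.12 and 0.12 m and y of large_ball_center in the frame of tray between 0.002 and 0.102 m and height (world z) of large_ball_center between 0.01 and 0.03 m and x of small_ball_center in the frame of tray between -0.12 and 0.12 m and y of small_ball_center in the frame of tray between -0.102 and -0.002 m and height (world z) of small_ball_center below 0.02 m and angle between wire_scoop's own z axis and vertical below 0.17 rad and height (world z) of wire_scoop below 0.012 m and linear speed of wire_scoop below 0.03 m/s and not (x of wire_scoop in the frame of tray between -0.13 and 0.13 m and y of wire_scoop in the frame of tray between -0.115 and 0.115 m)); the robot touches nothing.
It fails at once if the small ball leaves the right trough (not (x of small_ball_center in the frame of tray between -0.125 and 0.125 m and y of small_ball_center in the frame of tray between -0.106 and 0.002 m)).
It also fails if it takes over 67 s, if anything falls off the work surface, if the arm or the gripper's body presses on something with over 40 N, if the wrist force passes 120 N, or if a joint passes its speed limit or range.

## Working session

There is one attempt and no reset: what is moved stays moved. The work goes in short steps, Python scripts to look and compute and a tool call to move; the robot and the scene stay as the last step left them, time stands still between calls to the robot, and variables do not carry over. Pictures are saved under pics/ and viewed, at most 10 in all, crops included, and the job is handed in when it is done.

Besides the shell and the picture viewer there is one more tool, called as name(argument=value, ...) on one line, values as JSON. send_rows: Moves the arm, as the interface text tells. Its arguments: {"type":"object","properties":{"increments":{"type":"array"},"grip":{"type":"number"},"grip_force":{"type":"number"}},"required":["increments"]}

```bash
mkdir -p pics; ls; cat > h.py <<'E'
import numpy as np, cv2
from bench import r
from scipy.spatial.transform import Rotation as R
def snap(n,f=None):
    s=r.snapshot(n)
    if f: cv2.imwrite('pics/'+f,s['img'])
    return s
def ray(s,u,v,z):
    V=np.linalg.inv(np.array(s['view'])); d=V[:3,:3]@[(u-s['cx'])/s['fx'],(v-s['cy'])/s['fy'],1]; o=V[:3,3]
    return o+d*(z-o[2])/d[2]
def cloud(s):
    z=s['z_map']; v,u=np.mgrid[:384,:512]
    P=np.stack([(u-s['cx'])/s['fx']*z,(v-s['cy'])/s['fy']*z,z,np.ones_like(z)],-1)
    return (P@np.linalg.inv(np.array(s['view'])).T)[...,:3]
E
python3 - <<'E'
from h import *
a=snap('scene','s0.png');b=snap('top','t0.png')
print(a['view'],b['view'],b['fx'],a['fx']); print(r.sense())
E
```

```text
pics
[[ 9.01013717e-01 -4.33789975e-01 -7.34572705e-04 -5.57663638e+02]
 [-2.21368683e-01 -4.58341445e-01 -8.60766534e-01  5.50857215e+01]
 [ 3.73055209e-01  7.75725066e-01 -5.08999444e-01  1.64423860e+03]
 [ 0.00000000e+00  0.00000000e+00  0.00000000e+00  1.00000000e+00]] [[ 2.08492520e-02 -9.99696628e-01  1.31133433e-02 -2.17383500e+02]
 [-9.90378511e-01 -2.24461200e-02 -1.36552468e-01  5.14721586e+02]
 [ 1.36805386e-01 -1.01401566e-02 -9.90546043e-01  1.48907531e+03]
 [ 0.00000000e+00  0.00000000e+00  0.00000000e+00  1.00000000e+00]] 346.9197781104032 388.9906858046456
{'time': 0.1, 'joint_pos': array([-7.47935463e+01,  7.51085778e+00,  8.53248312e+01,  7.57103531e-04,
        8.72626607e+01, -4.89225039e+00]), 'qd': array([-0.0095973 , -0.05850064, -0.07862009, -0.00451121,  0.02015145,
        0.08757923]), 'joint_efforts': array([ 8.42522004e-04, -5.70954537e+01, -5.01939332e+01, -9.25722048e-06,
        8.17513210e-03,  8.31296666e-05]), 'tool_pos': array([ 206.08126005, -562.9512363 ,  230.33137409]), 'tcp_rot': array([-1.79902073e+02, -9.14089631e-03,  2.00986595e+01]), 'ft_force': array([-0.19141407, -0.49869066,  0.15812306]), 'wrist_torque': array([ 0.01725483, -0.01990603, -0.03333967]), 'grip_force': 0.0, 'finger_gap': 85.54060946612762}
```

View pics/s0.png

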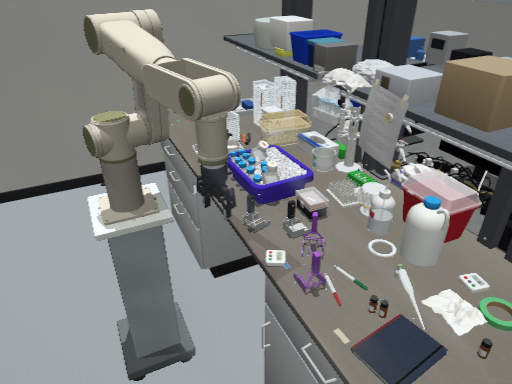

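View pics/t0.png

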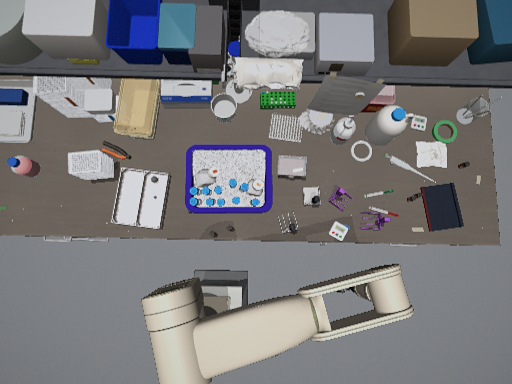

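The top view shows the tray at about (142,198). There are two non-purple scoops, at (288,224) and (312,197), and purple look-alikes at (340,197) and (375,219). I'll enlarge these.

```bash
python3 - <<'E'
from h import *
b=cv2.imread('pics/t0.png');a=cv2.imread('pics/s0.png')
c1=cv2.resize(b[162:242,270:330],None,fx=5,fy=5,interpolation=2)
c2=cv2.resize(b[162:242,108:174],None,fx=5,fy=5,interpolation=2)
cv2.imwrite('pics/c1.png',np.hstack([c1,c2]))
cv2.imwrite('pics/c2.png',cv2.resize(a[180:300,220:340],None,fx=5,fy=5,interpolation=2))
E
```

```text
(no output)
```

View pics/c1.png

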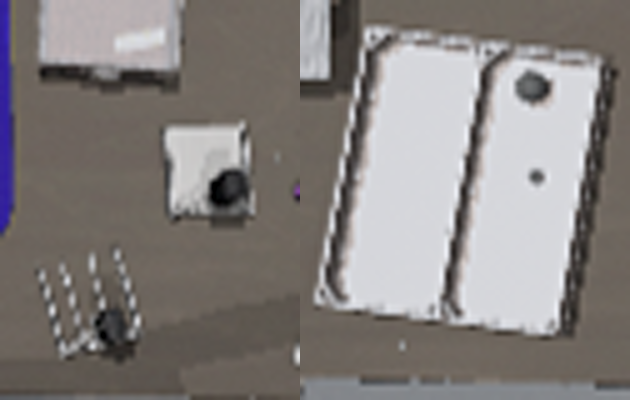

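View pics/c2.png

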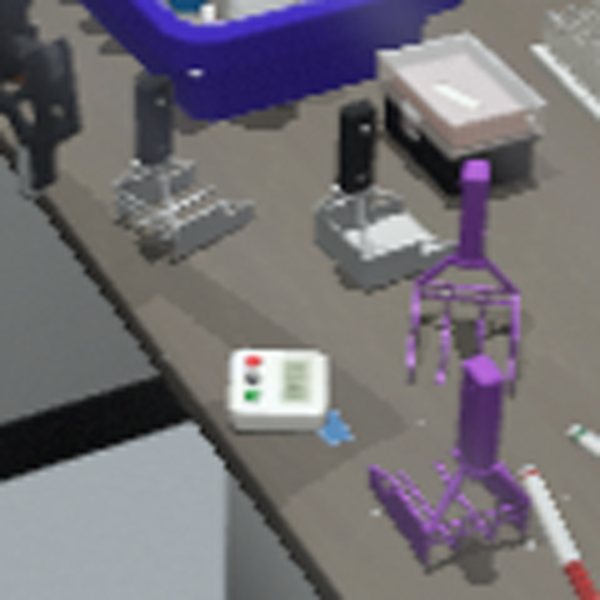

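The wire scoop is (288,224): separate prongs with gaps, and the handle at its rear. (312,197) is the solid twin, and (340,197) and (375,219) are purple. The tray spans (111..170,167..229), with the large ball near (155,179) and the small one near (155,197). Measuring now.

```bash
python3 - <<'E'
from h import *
s=snap('top');s2=snap('scene');P=cloud(s);P2=cloud(s2)
img=s['img'];g=cv2.cvtColor(img,cv2.COLOR_BGR2GRAY)
# tray walls from depth, height ~36
for nm,Q in(('top',P),('scn',P2)):
    m=(abs(Q[...,2]-34)<7)&(Q[...,0]>380)&(Q[...,0]<720)&(Q[...,1]>150)&(Q[...,1]<480)
    mm=np.zeros(m.shape,np.uint8)
    if nm=='top':
        mm[160:236,106:176]=m[160:236,106:176]; q=Q[mm>0]
        if len(q): print(nm,len(q),cv2.minAreaRect(q[:,:2].astype(np.float32)),q[:,2].mean())
# tray from white mask
w=np.zeros_like(g);w[160:236,108:176]=(g[160:236,108:176]>150)*255
w=cv2.morphologyEx(w,cv2.MORPH_CLOSE,np.ones((5,5)))
c=max(cv2.findContours(w,0,1)[0],key=cv2.contourArea)
pts=np.array([ray(s,u,v,36)[:2] for u,v in c[:,0]],np.float32)
print('white',cv2.minAreaRect(pts))
for z,(u,v) in ((36,(122,167.6)),(36,(170.4,173.6)),(36,(162,228.4)),(36,(111.6,222))): print('corner',ray(s,u,v,z)[:2].round(1))
# balls
for nm,box,z in(('L',(172,186,148,162),20),('S',(193,202,151,160),10.5)):
    a,b_,c_,d=box; sub=255-g[a:b_,c_:d].astype(float); wt=np.clip(sub-np.median(sub)-25,0,None)
    v,u=np.mgrid[a:b_,c_:d]; uu,vv=(u*wt).sum()/wt.sum(),(v*wt).sum()/wt.sum()
    print(nm,uu,vv,ray(s,uu,vv,z).round(1), (wt>0).sum(), P[a:b_,c_:d,2].max())
# scoop
hs=(g<60); hs[:, :286]=0;hs[:,298:]=0;hs[:220]=0;hs[:,:]&=True;hs[236:]=0
v,u=np.nonzero(hs);print('grip px',u.mean(),v.mean(),len(u))
q=P[hs];print(np.c_[q,u,v].round(0)[:40].tolist())
m=(P2[...,2]>75)&(P2[...,2]<150); m[:180]=0;m[:,:240]=0;m[235:]=0;m[:,300:]=0
n,l,st,ct=cv2.connectedComponentsWithStats(m.astype(np.uint8))
for i in range(1,n):
    q=P2[l==i]; print('scene comp',st[i],np.median(q,0).round(1),q.min(0).round(),q.max(0).round())
for u,v,z in((278.4,216,14),(294,212,14),(282.6,233,28),(298,229,28),(292,227,139)):print(ray(s,u,v,z).round(1))
E
```

```text
top 395 ((540.4732055664062, 323.988037109375), (270.9346618652344, 276.46673583984375), 83.88861083984375) 33.631809290475175
white ((525.3378295898438, 298.0680236816406), (211.87353515625, 250.985107421875), 83.79371643066406)
corner [656.3 384.4]
corner [634.2 168.9]
corner [391.  192.2]
corner [414.  411.7]
L 154.15968772178852 177.48024603737875 [618.3 244.1  20. ] 74 1548.1347874625212
S 154.88628158844764 196.90613718411552 [532.  238.3  10.5] 9 1548.1347874625212
grip px 292.39130434782606 228.69565217391303 46
[[424.0, -367.0, 5.0, 290.0, 224.0], [415.0, -356.0, 140.0, 291.0, 224.0], [415.0, -360.0, 136.0, 292.0, 224.0], [415.0, -365.0, 134.0, 293.0, 224.0], [425.0, -385.0, 2.0, 294.0, 224.0], [411.0, -352.0, 138.0, 290.0, 225.0], [411.0, -364.0, 142.0, 293.0, 225.0], [411.0, -368.0, 142.0, 294.0, 225.0], [409.0, -352.0, 106.0, 289.0, 226.0], [407.0, -352.0, 136.0, 290.0, 226.0], [407.0, -364.0, 140.0, 293.0, 226.0], [407.0, -368.0, 138.0, 294.0, 226.0], [405.0, -353.0, 96.0, 289.0, 227.0], [403.0, -352.0, 135.0, 290.0, 227.0], [403.0, -356.0, 136.0, 291.0, 227.0], [403.0, 
[... 626 characters left out ...]
1.0], [394.0, -382.0, -2.0, 293.0, 231.0], [394.0, -386.0, 1.0, 294.0, 231.0], [394.0, -390.0, 3.0, 295.0, 231.0], [394.0, -395.0, -1.0, 296.0, 231.0], [389.0, -354.0, 4.0, 287.0, 232.0], [389.0, -368.0, 3.0, 290.0, 232.0], [390.0, -373.0, -7.0, 291.0, 232.0], [390.0, -377.0, -4.0, 292.0, 232.0]]
scene comp [241 180  59  14 567] [ 536.3 -272.3   99. ] [ 464. -286.   76.] [ 673. -139.  115.]
scene comp [247 195   8  17 127] [ 404.5 -369.3  112.5] [ 393. -378.   75.] [ 422. -355.  142.]
scene comp [288 200   8  18 127] [ 523.2 -468.7  113.6] [ 513. -476.   75.] [ 542. -456.  142.]
[ 458.3 -314.3   14. ]
[ 477.7 -383.6   14. ]
[ 382.7 -332.4   28. ]
[ 401.6 -399.8   28. ]
[ 402.6 -360.1  139. ]
```

```bash
cat >> h.py <<'E'
T0=np.array([525.,298.]);TY=-6.2   # tray centre, yaw
GX,GZ=-30.,81.  # TCP in scoop frame (x, z)
def tool(p,yaw,pitch=0): # pitch>0: front up
    return np.array(p,float), R.from_euler('z',yaw,degrees=True)*R.from_euler('y',-pitch,degrees=True)*R.from_euler('x',180,degrees=True)
def cur():
    s=r.sense(); return np.array(s['tool_pos']),R.from_euler('xyz',s['tcp_rot'],degrees=True)
def scoop(x,y,z,pitch=0,yaw=0): # scoop origin in tray frame (z world) -> tool pose
    a=R.from_euler('z',TY,degrees=True).apply([x,y,0])
    p,Q=tool([0,0,0],TY+yaw,pitch)
    S=R.from_euler('z',TY+yaw,degrees=True)*R.from_euler('y',-pitch,degrees=True)
    return S.apply([GX,0,GZ])+[T0[0]+a[0],T0[1]+a[1],z],Q
def rows(A,B,n):
    from scipy.spatial.transform import Slerp
    S=Slerp([0,1],R.concatenate([A[1],B[1]])); out=[]; p,q=A
    for i in range(1,n+1):
        P=A[0]+(B[0]-A[0])*i/n; Q=S(i/n)
        d=q.inv().apply(P-p); w=(q.inv()*Q).as_rotvec()
        out.append([round(float(x),1) for x in d]+[round(float(x),3) for x in w]); p,q=P,Q
    print(f'{n} rows:',*out[:1],'...',out[-1]); return B
E
python3 - <<'E'
from h import *
c=cur()
a=tool([403,-362,200],14); a=rows(c,a,10)
b=tool([403,-362,81],14); rows(a,b,5)
E
```

```text
10 rows: [25.4, -12.1, 3.1, -0.0, -0.0, 0.011] ... [24.1, -14.5, 3.1, -0.0, -0.0, 0.011]
5 rows: [0.0, -0.0, 23.8, 0.0, 0.0, 0.0] ... [0.0, -0.0, 23.8, 0.0, 0.0, 0.0]
```

send_rows(increments=[[25,-13,3,0,0,0.011],[25,-13,3,0,0,0.011],[25,-13,3,0,0,0.011],[25,-13,3,0,0,0.011],[25,-13,3,0,0,0.011]], grip=-1)

```text
time: 0.82
tool_pos: [304.0, -460.7, 216.0]
tcp_rot: [-180.0, 0.0, 16.9]
ft_force: [0.5, 0.5, -0.4]
finger_gap: 85.3
grip_force: 0.0
```

send_rows(increments=[[25,-13,3,0,0,0.011],[25,-13,3,0,0,0.011],[25,-13,3,0,0,0.011],[25,-13,3,0,0,0.011],[0,0,0,0,0,0]])

```text
time: 1.45
tool_pos: [386.2, -382.6, 203.8]
tcp_rot: [-179.9, 0.0, 14.6]
ft_force: [0.5, -0.9, -0.3]
finger_gap: 85.5
grip_force: 0.0
```

```bash
python3 - <<'E'
from h import *
c=cur();print(c[0],c[1].as_euler('xyz',degrees=True))
s=snap('scene');P=cloud(s)
m=(P[...,0]>370)&(P[...,0]<500)&(P[...,1]>-420)&(P[...,1]<-300)
for lo,hi in((5,35),(75,110),(110,142)):
    q=P[m&(P[...,2]>lo)&(P[...,2]<hi)];print(lo,len(q),q.min(0).round() if len(q) else '',q.max(0).round() if len(q) else '')
a=rows(c,tool([403,-362,200],14),2);rows(a,tool([403,-362,81],14),5)
i=s['img'][150:270,190:310];cv2.imwrite('pics/c3.png',cv2.resize(i,None,fx=5,fy=5,interpolation=2))
E
```

```text
[ 386.22257626 -382.60794062  203.7874698 ] [-1.79941675e+02  3.63502828e-03  1.45660709e+01]
5 163 [ 387. -415.    5.] [ 499. -309.   33.]
75 61 [ 394. -375.   76.] [ 423. -352.  109.]
110 65 [ 394. -379.  111.] [ 423. -351.  138.]
2 rows: [10.7, -7.9, 1.9, -0.001, 0.0, 0.005] ... [10.7, -7.9, 1.9, -0.001, 0.0, 0.005]
5 rows: [0.0, -0.0, 23.8, 0.0, 0.0, 0.0] ... [0.0, -0.0, 23.8, 0.0, 0.0, 0.0]
```

View pics/c3.png

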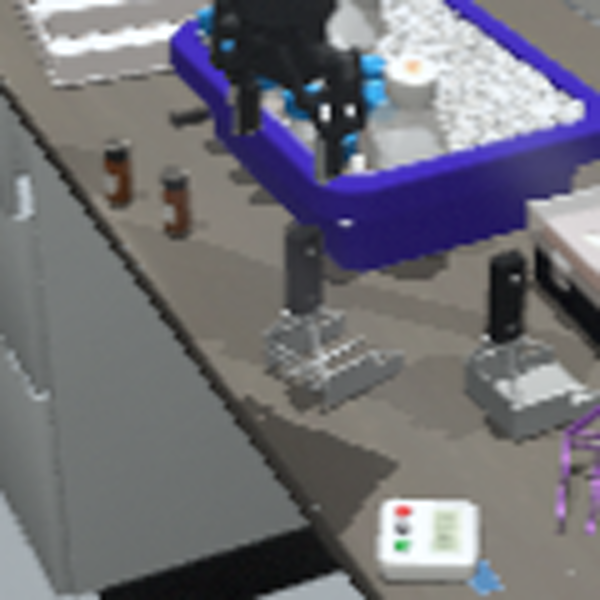

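Wire basket open, grip at crop (303,268), i.e. pixel (250,203), with the gripper open above it. Descending now.

send_rows(increments=[[11.5,-7.5,1.9,0,0,0.005],[11.5,-7.5,1.9,0,0,0.005],[0,0,24,0,0,0],[0,0,24,0,0,0],[0,0,24,0,0,0]])

```text
time: 2.12
tool_pos: [404.2, -363.5, 127.7]
tcp_rot: [180.0, -0.0, 13.8]
ft_force: [-0.1, -0.8, -0.1]
finger_gap: 85.5
grip_force: 0.0
```

send_rows(increments=[[0,0,20,0,0,0],[0,0,15,0,0,0],[0,0,11,0,0,0],[0,0,0,0,0,0]])

```text
time: 2.62
tool_pos: [403.6, -363.4, 81.7]
tcp_rot: [-179.9, 0.0, 13.9]
ft_force: [0.9, -0.3, -0.1]
finger_gap: 85.6
grip_force: 0.0
```

```bash
python3 - <<'E'
from h import *
c=cur();print(c[0],c[1].as_euler('xyz',degrees=True))
s=snap('scene','s4.png');i=s['img'][150:270,190:310];cv2.imwrite('pics/c4.png',cv2.resize(i,None,fx=5,fy=5,interpolation=2))
E
```

```text
[ 403.57527558 -363.38197734   81.74264124] [-1.79928831e+02  3.89580204e-02  1.38507367e+01]
```

View pics/c4.png

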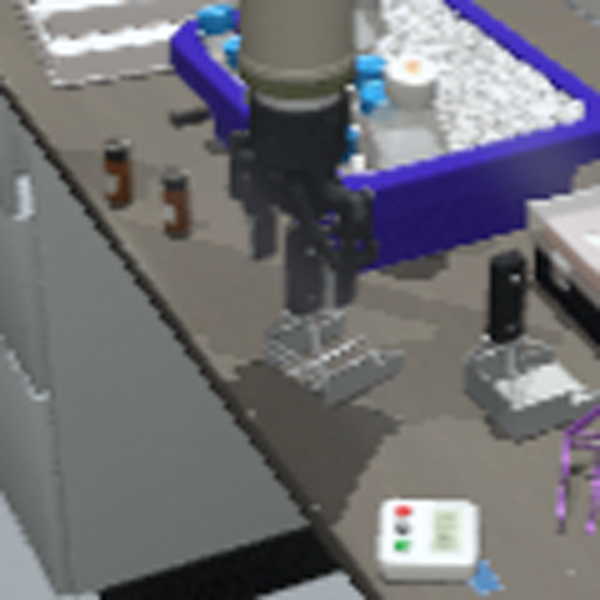

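The fingers straddle the grip at crop (303,265). Closing and lifting.

send_rows(increments=[[0,0,0,0,0,0],[0,0,0,0,0,0],[0,0,0,0,0,0],[0,0,0,0,0,0],[0,0,0,0,0,0]], grip=1, grip_force=90)

```text
time: 3.3
tool_pos: [404.0, -363.9, 82.7]
tcp_rot: [180.0, -0.0, 13.9]
ft_force: [0.5, 0.9, 2.0]
finger_gap: 17.4
grip_force: 87.5
```

send_rows(increments=[[0,0,0,0,0,0],[0,0,0,0,0,0],[0,0,-8,0,0,0],[0,0,-15,0,0,0],[0,0,-25,0,0,0]])

```text
time: 3.92
tool_pos: [403.4, -363.3, 130.8]
tcp_rot: [-179.9, 0.0, 13.9]
ft_force: [0.7, 0.0, -2.2]
finger_gap: 16.9
grip_force: 87.6
```

```bash
python3 - <<'E'
from h import *
c=cur();print(c[0],c[1].as_euler('xyz',degrees=True))
a=tool([405,-363,200],14);rows(c,a,3)
# go over the tray's near end, scoop well above
b=tool([430,0,200],0);rows(a,b,10)
d=scoop(-60,-56,110);print(d[0]);rows(b,d,10)
E
```

```text
[ 403.4260232  -363.32059601  130.84008257] [-1.79914546e+02  4.52502427e-02  1.38530398e+01]
3 rows: [0.5, -0.0, -23.1, -0.0, 0.0, -0.001] ... [0.5, 0.0, -23.1, -0.0, 0.0, -0.001]
10 rows: [11.2, -34.6, -0.0, 0.0, -0.0, 0.024] ... [3.4, -36.2, -0.0, -0.0, -0.0, 0.024]
[429.47844932 252.04748803 191.        ]
10 rows: [-0.1, -25.2, 0.9, 0.0, -0.0, 0.011] ... [-2.5, -25.1, 0.9, 0.0, -0.0, 0.011]
```

send_rows(increments=[[0,0,-33,0,0,0],[0,0,-33,0,0,0],[0,0,-33,0,0,0],[9,-34,0,0,0,0.024],[9,-34,0,0,0,0.024]])

```text
time: 4.55
tool_pos: [406.1, -293.2, 231.2]
tcp_rot: [179.9, -0.1, 11.0]
ft_force: [-0.7, 0.7, -0.2]
finger_gap: 16.6
grip_force: 88.0
```

send_rows(increments=[[8,-35,0,0,0,0.024],[8,-35,0,0,0,0.024],[7,-35,0,0,0,0.024],[6,-35,0,0,0,0.024],[5,-35,0,0,0,0.024]])

```text
time: 5.18
tool_pos: [414.1, -114.3, 230.7]
tcp_rot: [180.0, -0.1, 4.2]
ft_force: [0.8, -0.3, -2.0]
finger_gap: 17.2
grip_force: 88.0
```

send_rows(increments=[[4,-36,0,0,0,0.024],[3,-36,0,0,0,0.024],[2,-36,0,0,0,0.024],[0,-36,0,0,0,0.011],[0,-36,0,0,0,0.011]])

```text
time: 5.8
tool_pos: [418.0, 66.2, 230.7]
tcp_rot: [-180.0, -0.1, -1.2]
ft_force: [0.6, -0.5, -1.1]
finger_gap: 16.8
grip_force: 88.1
```

send_rows(increments=[[0,-36,0,0,0,0.011],[0,-36,0,0,0,0.011],[0,-36,0,0,0,0.011],[0,-36,0,0,0,0.011],[0,-30,0,0,0,0.011]])

```text
time: 6.42
tool_pos: [425.1, 240.3, 230.6]
tcp_rot: [-180.0, -0.1, -4.3]
ft_force: [-0.6, 0.0, -1.3]
finger_gap: 17.3
grip_force: 88.0
```

```bash
python3 - <<'E'
from h import *
c=cur();print(c[0],c[1].as_euler('xyz',degrees=True))
d=scoop(-60,-56,110);print(d[0]);rows(c,d,3)
s=snap('top');i=s['img']; i=cv2.resize(i[160:260,100:220],None,fx=6,fy=6,interpolation=2);cv2.imwrite('pics/c5.png',i)
E
```

```text
[425.13596903 240.25073426 230.64112039] [-1.79964928e+02 -5.69993292e-02 -4.29689457e+00]
[429.47844932 252.04748803 191.        ]
3 rows: [1.1, -4.0, 13.2, -0.0, -0.0, 0.011] ... [1.1, -4.1, 13.2, -0.0, -0.0, 0.011]
```

View pics/c5.png

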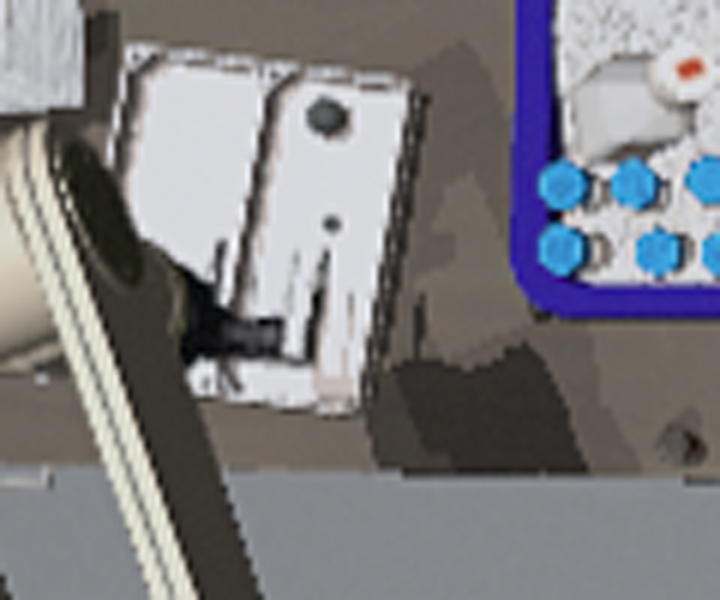

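```bash
python3 - <<'E'
from h import *
s=snap('top');g=cv2.cvtColor(s['img'],cv2.COLOR_BGR2GRAY)
tf=lambda p:R.from_euler('z',-TY,degrees=True).apply(np.array(p)-[*T0,0]).round(1)
for v in (172,176,180,184,190,194):
    print(v,[int(x) for x in g[v,118:174]])
# white/dark outer right edge as line; tray frame
for v in (176,180,184,190,194):
    row=g[v,140:174].astype(float); d=np.diff(row)
    k=np.argmin(d[14:])+14; u=140+k+.5
    k2=np.argmax(d[:14]); u2=140+k2+.5
    print(v,u,tf(ray(s,u,v,36)),'part/floor edge',u2,tf(ray(s,u2,v,4)))
for u in (128,132,136,150,154,158):
    d=np.diff(g[158:182,u].astype(float));k=np.argmax(d[:16]);v=158+k+.5;print('far edge',v,tf(ray(s,u,v,36)))
E
```

```text
172 [61, 83, 187, 72, 69, 99, 144, 163, 202, 200, 218, 217, 217, 218, 219, 220, 220, 220, 219, 200, 201, 189, 188, 184, 215, 141, 204, 105, 144, 174, 90, 97, 121, 170, 174, 176, 200, 176, 173, 151, 126, 161, 144, 149, 150, 150, 149, 124, 99, 98, 88, 88, 89, 90, 89, 89]
176 [64, 106, 176, 67, 76, 141, 191, 219, 216, 216, 216, 215, 216, 216, 216, 215, 216, 215, 216, 216, 216, 216, 216, 216, 218, 220, 80, 70, 128, 194, 203, 219, 219, 221, 200, 122, 133, 169, 204, 223, 220, 219, 220, 220, 221, 221, 221, 221, 222, 199, 55, 94, 35, 47, 91, 90]
180 [111, 224, 64, 81, 161, 191, 220, 216, 215, 216, 215, 215, 215, 216, 216, 216, 216, 215, 216, 216, 216, 215, 216, 216, 205, 182, 64, 100, 175, 222, 218, 218, 218, 119, 76, 83, 81, 69, 48, 57, 164, 222, 217, 217, 217, 216, 217, 219, 219, 111, 69, 54, 49, 92, 90, 90]
184 [216, 51, 73, 128, 193, 220, 217, 215, 216, 216, 216, 216, 216, 216, 216, 216, 215, 216, 216, 215, 216, 216, 217, 219, 213, 61, 76, 147, 191, 220, 216, 217, 216, 216, 217, 218, 220, 221, 221, 219, 218, 217, 216, 216, 216, 217, 217, 212, 190, 65, 69, 50, 94, 92, 91, 90]
190 [60, 76,
[... 406 characters left out ...]
 216, 216, 216, 217, 216, 216, 217, 218, 219, 218, 217, 216, 217, 217, 217, 217, 219, 223, 54, 93, 36, 51, 92, 91, 89, 90, 104]
176 167.5 [ 110.2 -105.6   36. ] part/floor edge 146.5 [103.4  -3.3   4. ]
180 166.5 [  91.8 -104.2   36. ] part/floor edge 145.5 [84.7 -2.   4. ]
184 166.5 [  74.  -107.1   36. ] part/floor edge 144.5 [66.  -0.6  4. ]
190 165.5 [  46.9 -107.1   36. ] part/floor edge 143.5 [38.4 -0.9  4. ]
194 164.5 [  28.7 -105.7   36. ] part/floor edge 143.5 [20.5 -4.   4. ]
far edge 170.5 [111.7  71.5  36. ]
far edge 170.5 [114.1  54.   36. ]
far edge 168.5 [125.3  38.   36. ]
far edge 173.5 [111.1 -27.1  36. ]
far edge 170.5 [126.9 -42.4  36. ]
far edge 173.5 [115.8 -62.1  36. ]
```

```bash
sed -i 's/GZ=-30.,81./GZ=-30.,82.3/' h.py; python3 - <<'E'
from h import *
c=cur()
d=scoop(-62,-52,60);rows(c,d,5)
e=scoop(-62,-52,14);rows(d,e,5)
f=scoop(-62,-52,4);rows(e,f,5)
E
```

```text
5 rows: [0.4, -3.0, 17.6, -0.0, -0.0, 0.007] ... [0.3, -3.0, 17.6, -0.0, -0.0, 0.007]
5 rows: [0.0, -0.0, 9.2, 0.0, 0.0, 0.0] ... [0.0, -0.0, 9.2, 0.0, 0.0, 0.0]
5 rows: [0.0, -0.0, 2.0, 0.0, 0.0, 0.0] ... [0.0, -0.0, 2.0, 0.0, 0.0, 0.0]
```

send_rows(increments=[[0.4,-3,17.5,0,0,0.007],[0.4,-3,17.5,0,0,0.007],[0.4,-3,17.5,0,0,0.007],[0.4,-3,17.5,0,0,0.007],[0.3,-3,17.5,0,0,0.007]])

```text
time: 7.15
tool_pos: [428.3, 253.5, 140.5]
tcp_rot: [180.0, 0.0, -6.4]
ft_force: [0.2, -0.3, -1.8]
finger_gap: 17.4
grip_force: 88.3
```

```bash
python3 - <<'E'
from h import *
c=cur();print(c[0],c[1].as_euler('xyz',degrees=True))
rows(c,scoop(-62,-52,60),1)
s=snap('scene');s2=snap('top')
a=cv2.resize(s['img'][85:165,170:250],None,fx=5,fy=5,interpolation=2)
b=cv2.resize(s2['img'][160:240,105:185],None,fx=5,fy=5,interpolation=2)
cv2.imwrite('pics/c6.png',np.hstack([a,b]))
q=np.array([*c[0],1]);
for n in(s,s2):
    p=n['view']@q;print(p[:2]/p[2]*n['fx']+[n['cx'],n['cy']])
E
```

```text
[428.29899668 253.51093526 140.53315399] [ 1.79985237e+02  2.63036741e-02 -6.35927126e+00]
1 rows: [-0.7, -2.7, -1.8, 0.0, 0.0, -0.003] ... [-0.7, -2.7, -1.8, 0.0, 0.0, -0.003]
[202.33152563 136.74014924]
[140.8862879  217.34303895]
```

View pics/c6.png

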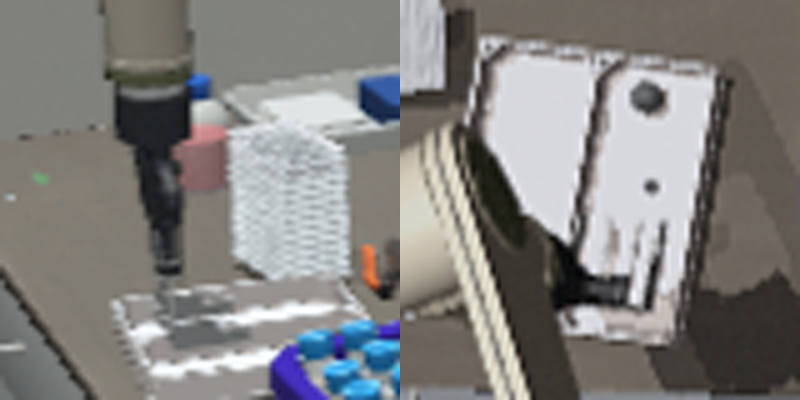

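The right panel shows both balls unmoved (crop (647,97) and (652,187)), and the scoop is over the near end of the right trough. I'm going down slowly and watching the force.

send_rows(increments=[[-0.7,-2.7,8,0,0,-0.003],[0,0,10,0,0,0],[0,0,10,0,0,0],[0,0,10,0,0,0],[0,0,6,0,0,0]])

```text
time: 7.88
tool_pos: [427.7, 256.2, 97.1]
tcp_rot: [180.0, 0.0, -6.1]
ft_force: [1.0, -0.2, -1.1]
finger_gap: 16.8
grip_force: 88.3
```

send_rows(increments=[[0,0,2,0,0,0],[0,0,2,0,0,0],[0,0,1,0,0,0],[0,0,0,0,0,0]])

```text
time: 8.38
tool_pos: [428.1, 256.4, 93.1]
tcp_rot: [-180.0, -0.0, -6.1]
ft_force: [-0.8, 0.1, -2.3]
finger_gap: 17.1
grip_force: 88.3
```

send_rows(increments=[[0,0,1,0,0,0],[0,0,1,0,0,0],[0,0,0,0,0,0]])

```text
time: 8.75
tool_pos: [427.9, 256.3, 90.9]
tcp_rot: [180.0, 0.0, -6.1]
ft_force: [1.0, 0.6, -2.2]
finger_gap: 16.9
grip_force: 88.3
```

send_rows(increments=[[0,0,1,0,0,0],[0,0,1,0,0,0],[0,0,0,0,0,0]])

```text
time: 9.12
tool_pos: [427.9, 256.3, 88.8]
tcp_rot: [180.0, 0.0, -6.1]
ft_force: [-0.4, -0.4, -2.0]
finger_gap: 17.1
grip_force: 88.3
```

send_rows(increments=[[0,0,1,0,0,0],[0,0,0.5,0,0,0],[0,0,0,0,0,0]])

```text
time: 9.5
tool_pos: [428.0, 256.3, 87.4]
tcp_rot: [180.0, 0.0, -6.1]
ft_force: [-0.4, -1.0, -1.5]
finger_gap: 17.1
grip_force: 88.3
```

send_rows(increments=[[0,0,0.5,0,0,0],[0,0,0.5,0,0,0],[0,0,0,0,0,0]])

```text
time: 9.88
tool_pos: [428.1, 256.5, 86.7]
tcp_rot: [-180.0, -0.0, -6.1]
ft_force: [-0.5, -0.7, 1.1]
finger_gap: 16.9
grip_force: 88.7
```

send_rows(increments=[[3,0,0,0,0,0],[4,0,0,0,0,0],[4,0,0,0,0,0],[4,0,0,0,0,0],[4,0,0,0,0,0]])

```text
time: 10.5
tool_pos: [447.3, 254.6, 86.7]
tcp_rot: [-180.0, -0.0, -6.1]
ft_force: [-0.7, 1.1, -0.5]
finger_gap: 17.2
grip_force: 88.2
```

send_rows(increments=[[4,0,0,0,0,0],[4,0,0,0,0,0],[4,0,0,0,0,0],[4,0,0,0,0,0],[4,0,0,0,0,0]])

```text
time: 11.12
tool_pos: [467.1, 252.4, 86.7]
tcp_rot: [-180.0, -0.0, -6.1]
ft_force: [-11.1, 4.5, 14.5]
finger_gap: 16.9
grip_force: 90.5
```

```bash
cat > b.py <<'E'
from h import *
s=snap('top');g=cv2.cvtColor(s['img'],cv2.COLOR_BGR2GRAY)
tf=lambda p:R.from_euler('z',-TY,degrees=True).apply(np.array(p)-[*T0,0]).round(1)
m=(g<150).astype(np.uint8);n,l,st,ct=cv2.connectedComponentsWithStats(m)
for i in range(n):
    if 142<ct[i][0]<168 and 172<ct[i][1]<232 and st[i][4]<110: print(st[i][2:],ct[i].round(1),'z20',tf(ray(s,*ct[i],20))[:2],'z10',tf(ray(s,*ct[i],10))[:2])
c=cur();p=c[1].apply([30,0,82.3])+c[0];print('scoop',tf(p),c[0])
cv2.imwrite('pics/last.png',cv2.resize(s['img'][160:240,105:185],None,fx=6,fy=6,interpolation=2))
E
python3 b.py
```

```text
[5 1 5] [162. 174.] z20 [118.8 -75.5] z10 [120.6 -72.7]
[ 7  7 37] [154.1 179.1] z20 [ 91.1 -44.6] z10 [ 92.7 -41.6]
[1 1 1] [151. 197.] z20 [  9.6 -44.4] z10 [ 10.7 -41.4]
[3 2 5] [154.8 196.6] z20 [ 13.6 -60.8] z10 [ 14.7 -57.9]
[1 2 2] [156.  200.5] z20 [ -2.9 -69. ] z10 [ -1.9 -66.1]
[1 1 1] [150. 202.] z20 [-13.  -43.8] z10 [-12.1 -40.8]
scoop [-21.9 -51.6   4.4] [467.70212019 252.21281709  86.71866574]
```

View pics/last.png

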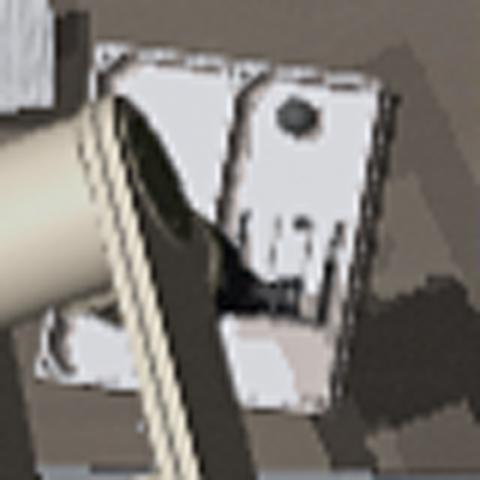

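```bash
python3 - <<'E'
from h import *
s=snap('top');st=r.sense();print(st['ft_force'],st['wrist_torque'],st['tool_pos'])
g=cv2.cvtColor(s['img'],cv2.COLOR_BGR2GRAY)
def pj(x,y,z):
    p=R.from_euler('z',TY,degrees=True).apply([x,y,0])+[*T0,z]; q=s['view']@[*p,1]; return (q[:2]/q[2]*s['fx']+[s['cx'],s['cy']]).round(1)
for x in(15,0,-10):print(x,{k:pj(x,*v).tolist() for k,v in dict(bevelL=(-14,4),wallL=(-2,16),scL=(-16,18),scR=(-88,18),w1=(-39.5,6),w2=(-64.5,6),wallRtop=(-102,36)).items()})
for v in range(194,204): print(v,[int(x) for x in g[v,138:170]])
E
```

```text
[0.29470484 3.09829837 4.13481379] [0.32817008 0.10192296 0.04142012] [467.66619554 252.20704932  86.7121879 ]
15 {'bevelL': [145.5, 195.5], 'wallL': [142.0, 194.7], 'scL': [145.0, 195.1], 'scR': [161.0, 197.2], 'w1': [151.0, 196.1], 'w2': [156.5, 196.9], 'wallRtop': [163.2, 197.0]}
0 {'bevelL': [144.9, 198.8], 'wallL': [141.4, 198.0], 'scL': [144.4, 198.4], 'scR': [160.5, 200.5], 'w1': [150.4, 199.4], 'w2': [156.0, 200.2], 'wallRtop': [162.6, 200.3]}
-10 {'bevelL': [144.5, 201.0], 'wallL': [141.0, 200.2], 'scL': [144.0, 200.6], 'scR': [160.1, 202.7], 'w1': [150.0, 201.6], 'w2': [155.6, 202.4], 'wallRtop': [162.2, 202.5]}
194 [207, 223, 224, 61, 72, 132, 192, 173, 204, 219, 217, 216, 216, 218, 217, 216, 218, 218, 218, 217, 216, 216, 216, 217, 217, 219, 222, 53, 93, 35, 65, 107]
195 [139, 211, 227, 51, 75, 142, 180, 130, 137, 212, 218, 217, 209, 198, 219, 218, 203, 199, 209, 209, 217, 217, 217, 209, 220, 220, 214, 66, 106, 43, 65, 106]
196 [76, 141, 206, 65, 77, 148, 163, 54, 147, 180, 219, 217, 187, 130, 221, 208, 131, 101, 159, 188, 219, 218, 213, 160, 202, 215, 191, 64, 68, 51, 85,
[... 373 characters left out ...]
 202, 174, 220, 218, 221, 221, 173, 221, 219, 213, 154, 73, 164, 227, 71, 70, 45, 62, 94, 93]
200 [55, 58, 90, 52, 3, 49, 149, 77, 163, 222, 218, 216, 190, 220, 217, 217, 218, 208, 148, 221, 218, 192, 83, 99, 163, 228, 54, 94, 33, 50, 96, 94]
201 [53, 59, 104, 66, 20, 10, 62, 105, 162, 222, 218, 215, 154, 219, 216, 216, 216, 198, 131, 222, 218, 173, 141, 148, 192, 217, 67, 108, 46, 49, 95, 92]
202 [53, 52, 101, 68, 15, 9, 37, 123, 162, 222, 218, 207, 136, 221, 217, 216, 217, 209, 151, 221, 219, 153, 152, 196, 219, 193, 62, 70, 45, 69, 93, 93]
203 [52, 54, 110, 64, 21, 14, 38, 124, 159, 225, 218, 188, 135, 221, 217, 217, 216, 200, 196, 220, 212, 107, 61, 180, 214, 166, 67, 73, 50, 95, 92, 91]
```

send_rows(increments=[[0,-0.6,-0.3,0,0,0],[0,-0.6,0,0,0,0],[0,0,0,0,0,0]])

```text
time: 11.6
tool_pos: [467.0, 253.0, 86.7]
tcp_rot: [180.0, -0.0, -6.1]
ft_force: [1.1, -1.2, 1.0]
finger_gap: 16.8
grip_force: 88.9
```

send_rows(increments=[[3,0,0,0,0,0],[3,0,0,0,0,0],[3,0,0,0,0,0],[3,0,0,0,0,0],[3,0,0,0,0,0]])

```text
time: 12.22
tool_pos: [482.0, 251.9, 86.8]
tcp_rot: [-180.0, 0.0, -6.1]
ft_force: [-1.6, 0.7, -0.3]
finger_gap: 16.8
grip_force: 88.3
```

```bash
python3 b.py
```

```text
[5 1 5] [162. 174.] z20 [118.8 -75.5] z10 [120.6 -72.7]
[ 7  7 37] [154.1 179.1] z20 [ 91.1 -44.6] z10 [ 92.7 -41.6]
[1 4 4] [151.  194.5] z20 [ 20.7 -42.5] z10 [ 21.9 -39.5]
[4 4 9] [154.6 197. ] z20 [ 11.7 -60. ] z10 [ 12.8 -57.1]
scoop [ -7.3 -50.6   4.5] [482.45176948 251.68728711  86.75098388]
```

send_rows(increments=[[4,0,0,0,0,0],[4,0,0,0,0,0],[4,0,0,0,0,0],[4,0,0,0,0,0],[4,0,0,0,0,0]])

```text
time: 12.9
tool_pos: [502.0, 249.6, 86.8]
tcp_rot: [180.0, 0.0, -6.1]
ft_force: [-1.2, 0.7, -0.0]
finger_gap: 16.9
grip_force: 88.2
```

send_rows(increments=[[4,0,0,0,0,0],[4,0,0,0,0,0],[4,0,0,0,0,0],[4,0,0,0,0,0],[3,0,0,0,0,0]])

```text
time: 13.52
tool_pos: [520.9, 247.5, 86.8]
tcp_rot: [180.0, 0.0, -6.1]
ft_force: [-2.0, 1.2, 5.4]
finger_gap: 16.5
grip_force: 89.0
```

```bash
python3 b.py
```

```text
[5 1 5] [162. 174.] z20 [118.8 -75.5] z10 [120.6 -72.7]
[ 7  7 37] [154.1 179.1] z20 [ 91.1 -44.6] z10 [ 92.7 -41.6]
[1 2 2] [158.  187.5] z20 [ 55.9 -68. ] z10 [ 57.3 -65.1]
[1 1 1] [159. 204.] z20 [-16.7 -84.7] z10 [-15.7 -81.9]
[1 1 1] [160. 206.] z20 [-24.9 -90.5] z10 [-24.  -87.8]
scoop [ 31.8 -50.7   4.5] [521.26207161 247.40438825  86.76335164]
```

send_rows(increments=[[3,0,-0.2,0,0,0],[3,0,0,0,0,0],[3,0,0,0,0,0],[3,0,0,0,0,0],[3,0,0,0,0,0]])

```text
time: 14.2
tool_pos: [535.7, 245.8, 86.8]
tcp_rot: [180.0, 0.0, -6.1]
ft_force: [0.3, -0.7, -1.9]
finger_gap: 17.3
grip_force: 88.3
```

send_rows(increments=[[3,0,0,0,0,0],[3,0,0,0,0,0],[3,0,0,0,0,0],[3,0,0,0,0,0],[0,0,0,0,0,0]])

```text
time: 14.82
tool_pos: [547.7, 244.6, 87.0]
tcp_rot: [180.0, -0.0, -6.2]
ft_force: [-0.4, -0.0, -2.4]
finger_gap: 16.8
grip_force: 88.3
```

```bash
python3 b.py
```

```text
[5 1 5] [162. 174.] z20 [118.8 -75.5] z10 [120.6 -72.7]
[ 8  8 44] [155.4 179.1] z20 [ 92.  -50.2] z10 [ 93.7 -47.2]
[1 1 1] [160. 199.] z20 [  6.  -85.4] z10 [  7.1 -82.6]
[1 1 1] [158. 226.] z20 [-113.3  -96.5] z10 [-113.   -93.8]
scoop [ 58.1 -50.6   4.7] [547.50891503 244.66254983  86.95590036]
```

View pics/last.png

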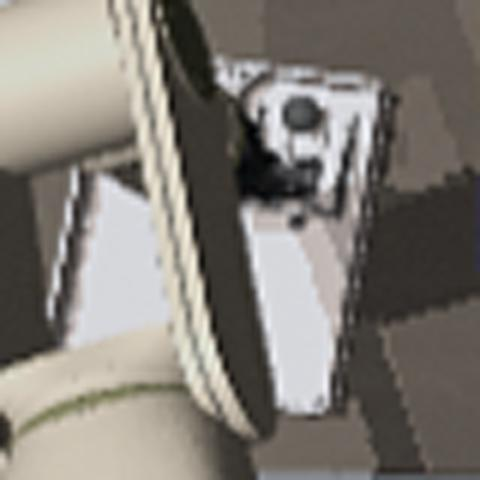

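The large ball, crop (300,112), has slid sideways into line between the wires. The small ball, crop (297,221), is already behind the scoop. Pushing to the far wall.

send_rows(increments=[[2,0,0.2,0,0,0],[2,0,0,0,0,0],[2,0,0,0,0,0],[0,0,0,0,0,0]])

```text
time: 15.38
tool_pos: [553.6, 244.0, 86.8]
tcp_rot: [-180.0, -0.0, -6.1]
ft_force: [0.8, -0.2, -1.6]
finger_gap: 16.8
grip_force: 88.4
```

send_rows(increments=[[1.5,0,0,0,0,0],[1.5,0,0,0,0,0],[0,0,0,0,0,0]])

```text
time: 15.75
tool_pos: [556.5, 243.7, 86.8]
tcp_rot: [180.0, -0.0, -6.1]
ft_force: [-0.7, 0.4, -1.6]
finger_gap: 16.9
grip_force: 88.4
```

```bash
python3 b.py
```

```text
[5 1 5] [162. 174.] z20 [118.8 -75.5] z10 [120.6 -72.7]
[3 2 6] [154.  196.5] z20 [ 13.6 -57.2] z10 [ 14.7 -54.2]
[1 1 1] [160. 197.] z20 [ 14.8 -83.9] z10 [ 16.  -81.1]
[1 2 2] [161.  199.5] z20 [  4.4 -90.1] z10 [  5.4 -87.4]
[1 1 1] [158. 226.] z20 [-113.3  -96.5] z10 [-113.   -93.8]
scoop [ 67.2 -50.5   4.5] [556.48646366 243.72814558  86.76713612]
```

send_rows(increments=[[1,0,0,0,0,0],[1,0,0,0,0,0],[0,0,0,0,0,0]])

```text
time: 16.18
tool_pos: [558.5, 243.5, 86.8]
tcp_rot: [-180.0, -0.0, -6.1]
ft_force: [0.4, 0.3, -1.1]
finger_gap: 17.0
grip_force: 88.4
```

send_rows(increments=[[1,0,0,0,0,0],[1,0,0,0,0,0],[0,0,0,0,0,0]])

```text
time: 16.55
tool_pos: [560.5, 243.3, 86.8]
tcp_rot: [-180.0, -0.0, -6.1]
ft_force: [0.6, -0.4, -2.2]
finger_gap: 17.4
grip_force: 88.4
```

send_rows(increments=[[1,0,0,0,0,0],[1,0,0,0,0,0],[0,0,0,0,0,0]])

```text
time: 16.92
tool_pos: [562.5, 243.1, 86.8]
tcp_rot: [-180.0, -0.0, -6.1]
ft_force: [-0.3, 0.6, -1.7]
finger_gap: 17.0
grip_force: 88.4
```

send_rows(increments=[[1,0,0,0,0,0],[1,0,0,0,0,0],[0,0,0,0,0,0]])

```text
time: 17.3
tool_pos: [564.4, 242.9, 86.8]
tcp_rot: [-180.0, -0.0, -6.1]
ft_force: [-0.3, -0.4, -1.0]
finger_gap: 16.9
grip_force: 88.4
```

```bash
python3 b.py; python3 - <<'E'
from h import *
c=cur();a=(c[0],c[1])
S0=c[1].apply([30,0,82.3])+c[0]
def sc(p,pitch,dx,dz): # pivot rear bottom (-40,0,0)
    yaw=-6.1;Sy=R.from_euler('z',yaw,degrees=True);Sp=Sy*R.from_euler('y',-pitch,degrees=True)
    rear=S0+Sy.apply([-40+dx,0,dz]); return rear+Sp.apply([10,0,82.3]),tool([0]*3,yaw,pitch)[1]
p=a
for pi,dx,dz in((5,2,.5),(10,5,.5),(20,5,1),(22,0,80)): 
    q=sc(0,pi,dx,dz); n=5; rows(p,q,n); p=q
E
```

```text
[1 1 1] [160. 176.] z20 [108.6 -68.2] z10 [110.4 -65.3]
[3 2 6] [154.  196.5] z20 [ 13.6 -57.2] z10 [ 14.7 -54.2]
[1 1 1] [160. 196.] z20 [ 19.3 -83.1] z10 [ 20.4 -80.4]
[1 1 1] [158. 226.] z20 [-113.3  -96.5] z10 [-113.   -93.8]
scoop [ 75.2 -50.5   4.5] [564.43915414 242.86007345  86.78311452]
5 rows: [-1.0, 0.0, -0.2, 0.0, 0.017, -0.0] ... [-1.0, 0.0, -0.3, 0.0, 0.017, -0.0]
5 rows: [-0.8, -0.0, -0.1, 0.0, 0.017, 0.0] ... [-0.8, -0.0, -0.1, 0.0, 0.017, -0.0]
5 rows: [-2.9, 0.0, -0.2, 0.0, 0.035, 0.0] ... [-2.8, 0.0, -0.6, -0.0, 0.035, 0.0]
5 rows: [3.9, -0.0, -15.2, 0.0, 0.007, 0.0] ... [4.3, -0.0, -15.1, 0.0, 0.007, 0.0]
```

send_rows(increments=[[1,0,0,0,0,0],[1,0,0,0,0,0],[0,0,0,0,0,0]])

```text
time: 17.73
tool_pos: [566.1, 242.7, 86.9]
tcp_rot: [180.0, 0.0, -6.1]
ft_force: [-3.2, -1.0, 1.0]
finger_gap: 17.0
grip_force: 88.8
```

send_rows(increments=[[1,0,0,0,0,0],[1,0,0,0,0,0],[0,0,0,0,0,0]])

```text
time: 18.1
tool_pos: [566.8, 242.7, 87.1]
tcp_rot: [180.0, 0.2, -6.1]
ft_force: [-11.0, -0.2, 8.7]
finger_gap: 17.0
grip_force: 89.8
```

```bash
python3 - <<'E'
from h import *
s=snap('top');g=cv2.cvtColor(s['img'],cv2.COLOR_BGR2GRAY)
print('   ',list(range(144,170)))
for v in range(170,196): print(v,[int(x) for x in g[v,144:170]])
E
```

```text
[144, 145, 146, 147, 148, 149, 150, 151, 152, 153, 154, 155, 156, 157, 158, 159, 160, 161, 162, 163, 164, 165, 166, 167, 168, 169]
170 [73, 156, 171, 149, 148, 132, 104, 107, 85, 86, 87, 86, 84, 86, 87, 89, 88, 88, 88, 88, 88, 87, 87, 88, 88, 88]
171 [71, 183, 210, 201, 178, 149, 107, 147, 146, 151, 171, 150, 150, 126, 105, 99, 78, 86, 82, 84, 83, 85, 86, 87, 89, 88]
172 [78, 57, 143, 175, 90, 92, 102, 162, 168, 175, 201, 176, 174, 147, 124, 152, 144, 149, 150, 150, 150, 124, 100, 96, 86, 88]
173 [90, 55, 130, 75, 127, 69, 132, 177, 160, 158, 111, 91, 86, 93, 102, 165, 173, 176, 176, 176, 182, 156, 126, 143, 107, 87]
174 [77, 53, 13, 66, 173, 59, 182, 225, 223, 222, 171, 182, 182, 174, 168, 164, 122, 103, 92, 93, 151, 143, 144, 175, 120, 80]
175 [73, 61, 17, 44, 139, 86, 186, 223, 220, 201, 171, 205, 205, 217, 226, 222, 167, 186, 179, 154, 162, 153, 191, 179, 74, 69]
176 [66, 65, 34, 6, 28, 101, 161, 224, 210, 116, 119, 98, 99, 168, 207, 212, 142, 224, 222, 191, 99, 172, 225, 199, 55, 93]
177 [77, 65, 35, 5, 30, 115, 164, 224, 167, 78, 88, 84, 70, 58, 127, 190, 156, 221, 220, 205, 74
[... 1483 characters left out ...]
7, 114, 87, 86, 103, 140, 67, 53, 137, 153, 174, 66, 69, 50, 58]
191 [50, 70, 163, 202, 173, 176, 156, 157, 151, 168, 164, 156, 141, 128, 102, 82, 88, 72, 55, 145, 143, 152, 66, 74, 57, 47]
192 [52, 64, 155, 225, 187, 188, 189, 190, 190, 189, 188, 165, 170, 175, 151, 121, 120, 130, 94, 157, 146, 105, 70, 51, 46, 49]
193 [53, 52, 119, 225, 199, 185, 185, 185, 186, 186, 187, 188, 188, 190, 190, 168, 153, 155, 142, 155, 149, 66, 71, 46, 47, 49]
194 [53, 49, 91, 219, 219, 198, 198, 198, 199, 200, 202, 201, 187, 188, 188, 189, 151, 153, 153, 156, 165, 57, 95, 37, 46, 48]
195 [54, 49, 75, 187, 221, 217, 217, 218, 219, 204, 199, 198, 189, 187, 187, 188, 149, 153, 153, 156, 167, 73, 107, 43, 47, 48]
```

```bash
python3 - <<'E'
from h import *
c=cur();S0=c[1].apply([30,0,82.3])+c[0];yaw=-6.1;Sy=R.from_euler('z',yaw,degrees=True)
def sc(pitch,dx,dz):
    Sp=Sy*R.from_euler('y',-pitch,degrees=True)
    return S0+Sy.apply([-40+dx,0,dz])+Sp.apply([10,0,82.3]),tool([0]*3,yaw,pitch)[1]
p=c
for pi,dx,dz,n in((11,0,1,5),(22,0,2,5),(22,-25,70,5)): 
    q=sc(pi,dx,dz); rows(p,q,n); p=q
E
```

```text
5 rows: [-3.2, 0.0, -0.3, 0.0, 0.039, -0.0] ... [-3.2, 0.0, -0.7, 0.0, 0.039, -0.0]
5 rows: [-3.1, -0.0, -0.3, -0.0, 0.038, 0.0] ... [-3.1, -0.0, -0.8, 0.0, 0.038, 0.0]
5 rows: [0.5, 0.0, -14.5, 0.0, 0.0, 0.0] ... [0.5, 0.0, -14.5, 0.0, 0.0, 0.0]
```

send_rows(increments=[[-3.2,0,-0.3,0,0.039,0],[-3.2,0,-0.4,0,0.039,0],[-3.2,0,-0.5,0,0.039,0],[-3.2,0,-0.6,0,0.039,0],[-3.2,0,-0.7,0,0.039,0]])

```text
time: 18.77
tool_pos: [551.9, 243.9, 87.5]
tcp_rot: [180.0, -11.2, -6.1]
ft_force: [-0.6, -0.6, -2.2]
finger_gap: 16.6
grip_force: 88.2
```

send_rows(increments=[[-3.1,0,-0.3,0,0.038,0],[-3.1,0,-0.4,0,0.038,0],[-3.1,0,-0.5,0,0.038,0],[-3.1,0,-0.6,0,0.038,0],[-3.1,0,-0.8,0,0.038,0]])

```text
time: 19.4
tool_pos: [536.6, 245.8, 86.2]
tcp_rot: [-180.0, -22.1, -6.1]
ft_force: [-0.2, -0.3, -2.6]
finger_gap: 17.3
grip_force: 88.3
```

send_rows(increments=[[0,0,0,0,0,0],[0,0,0,0,0,0],[0,0,0,0,0,0]])

```text
time: 19.77
tool_pos: [537.3, 245.8, 86.7]
tcp_rot: [-180.0, -22.1, -6.2]
ft_force: [0.1, -0.2, -3.1]
finger_gap: 16.5
grip_force: 88.1
```

```bash
python3 - <<'E'
from h import *
s=snap('top');g=cv2.cvtColor(s['img'],cv2.COLOR_BGR2GRAY);P=cloud(s)
c=cur();S=c[1]*R.from_euler('x',180,degrees=True);o=c[0]-S.apply([-30,0,82.3]);print(o,S.as_euler('zyx',degrees=True))
for X in([40,36,14],[40,-36,14],[-26,0,13],[25,0,13],[-40,-36,28]):
    q=s['view']@[*(o+S.apply(X)),1];print(X,(q[:2]/q[2]*s['fx']+[s['cx'],s['cy']]).round(1))
print('   ',list(range(144,170)))
for v in range(170,200): print(v,[int(x) for x in g[v,144:170]])
E
```

```text
[595.61561378 239.5370592   21.6845047 ] [ -6.65092656 -21.93236962  -2.47530438]
[40, 36, 14] [146.1 173.1]
[40, -36, 14] [162.4 175.2]
[-26, 0, 13] [153.6 188.7]
[25, 0, 13] [154.2 177.4]
[-40, -36, 28] [160.4 193.5]
    [144, 145, 146, 147, 148, 149, 150, 151, 152, 153, 154, 155, 156, 157, 158, 159, 160, 161, 162, 163, 164, 165, 166, 167, 168, 169]
170 [152, 150, 171, 150, 150, 133, 106, 110, 96, 97, 96, 98, 99, 101, 102, 102, 104, 103, 103, 104, 102, 103, 103, 103, 103, 102]
171 [200, 172, 207, 202, 180, 153, 116, 155, 152, 153, 172, 150, 154, 132, 113, 107, 90, 95, 94, 93, 95, 95, 101, 103, 103, 103]
172 [205, 110, 175, 172, 90, 98, 116, 173, 175, 179, 202, 177, 175, 152, 128, 161, 144, 151, 150, 150, 150, 125, 108, 106, 96, 99]
173 [213, 165, 210, 49, 79, 108, 125, 178, 119, 164, 137, 100, 114, 119, 124, 181, 176, 178, 180, 178, 186, 160, 135, 152, 108, 86]
174 [189, 144, 175, 66, 146, 165, 191, 213, 180, 224, 203, 179, 194, 182, 163, 171, 133, 137, 100, 71, 145, 161, 151, 185, 124, 81]
175 [161, 75, 138, 99, 196, 206, 221, 186, 195, 221, 220, 221, 222, 221, 196, 223, 204, 204,
[... 2304 characters left out ...]
, 30, 30, 23, 20, 27, 19, 28, 35, 88, 142, 160, 156, 135, 138, 129, 156, 131, 150, 161, 228, 54, 93, 37, 50, 94]
195 [20, 22, 21, 18, 11, 19, 21, 39, 29, 24, 48, 143, 159, 155, 155, 155, 155, 157, 187, 189, 218, 68, 108, 44, 48, 94]
196 [22, 14, 16, 22, 19, 28, 33, 53, 45, 32, 30, 66, 146, 157, 154, 154, 153, 161, 226, 217, 193, 64, 70, 47, 71, 94]
197 [22, 21, 17, 19, 17, 29, 27, 50, 69, 45, 35, 38, 90, 151, 156, 154, 152, 157, 208, 212, 173, 68, 73, 51, 97, 93]
198 [17, 16, 18, 19, 27, 32, 57, 45, 82, 62, 45, 48, 46, 131, 156, 154, 153, 151, 161, 226, 111, 69, 51, 51, 95, 92]
199 [15, 16, 17, 24, 31, 43, 77, 71, 81, 74, 68, 73, 55, 129, 157, 155, 153, 153, 160, 214, 69, 70, 45, 53, 98, 94]
```

The large ball has rolled to the rear crossbars: it is at (153.7,188), and (153.6,188.7) was predicted. Lifting.

send_rows(increments=[[0.2,0,-5,0,0,0],[0.5,0,-10,0,0,0],[0.5,0,-14,0,0,0],[0.5,0,-14,0,0,0],[0.5,0,-14,0,0,0]])

```text
time: 20.45
tool_pos: [517.3, 248.2, 141.6]
tcp_rot: [-180.0, -22.1, -6.2]
ft_force: [-0.1, -0.2, -2.2]
finger_gap: 16.9
grip_force: 88.1
```

send_rows(increments=[[0.5,0,-12,0,0,0],[0.2,0,-6,0,0,0],[0,0,0,0,0,0],[0,0,0,0,0,0],[0,0,0,0,0,0]])

```text
time: 21.08
tool_pos: [511.1, 248.4, 156.2]
tcp_rot: [180.0, -22.0, -6.1]
ft_force: [-0.1, -0.1, -2.3]
finger_gap: 17.3
grip_force: 88.2
```

```bash
sed -i 's/82\.3\]/82.3]/' h.py; cat > k.py <<'E'
from h import *
tf=lambda p:R.from_euler('z',-TY,degrees=True).apply(np.array(p)-[*T0,0]).round(1)
s=snap('top');g=cv2.cvtColor(s['img'],cv2.COLOR_BGR2GRAY)
c=cur();S=c[1]*R.from_euler('x',180,degrees=True);o=c[0]-S.apply([-30,0,82.3]);print('scoop',tf(o),S.as_euler('zyx',degrees=True).round(1))
q=s['view']@[*(o+S.apply([-26,0,13])),1];u,v=(q[:2]/q[2]*s['fx']+[s['cx'],s['cy']]).round(1);print('ball expected',u,v)
u,v=int(u),int(v)
for y in range(v-6,v+7):print(y,[int(x) for x in g[y,u-8:u+9]])
print('small?')
m=(g<150).astype(np.uint8);n,l,st,ct=cv2.connectedComponentsWithStats(m)
for i in range(n):
    if 128<ct[i][0]<168 and 172<ct[i][1]<230 and 2<st[i][4]<110: print(st[i][2:],ct[i].round(1),tf(ray(s,*ct[i],10))[:2])
E
python3 k.py
```

```text
scoop [ 50.2 -50.8  91.2] [ -6.6 -21.9  -2.5]
ball expected 148.1 191.9
185 [40, 111, 203, 64, 84, 175, 205, 220, 218, 218, 218, 217, 194, 189, 222, 201, 76]
186 [41, 100, 181, 67, 105, 195, 207, 221, 219, 219, 219, 218, 189, 203, 221, 186, 31]
187 [45, 105, 100, 76, 145, 195, 213, 203, 206, 214, 222, 209, 189, 221, 221, 196, 30]
188 [50, 105, 78, 82, 160, 185, 191, 124, 135, 171, 200, 180, 189, 221, 221, 202, 21]
189 [51, 105, 59, 79, 140, 139, 111, 87, 82, 66, 60, 136, 177, 222, 221, 204, 16]
190 [48, 91, 72, 80, 146, 92, 90, 94, 92, 78, 58, 53, 164, 225, 221, 210, 18]
191 [45, 74, 89, 103, 150, 74, 93, 96, 93, 79, 63, 42, 132, 226, 222, 205, 23]
192 [49, 85, 99, 109, 117, 113, 102, 89, 84, 76, 55, 48, 151, 225, 221, 178, 31]
193 [41, 29, 53, 48, 62, 140, 117, 75, 71, 61, 40, 76, 176, 225, 221, 180, 37]
194 [31, 15, 14, 9, 3, 29, 106, 89, 72, 80, 84, 101, 181, 225, 223, 181, 33]
195 [15, 17, 10, 32, 79, 64, 96, 112, 109, 120, 121, 112, 182, 210, 200, 170, 65]
196 [12, 10, 24, 71, 110, 80, 59, 120, 162, 119, 107, 119, 138, 138, 96, 136, 108]
197 [20, 26, 36, 74, 42, 45, 46, 145, 196, 126, 135, 181, 178, 110, 95, 110, 137]
small?
[5 1 5] [162. 174.] [120.6 -72.7]
[1 3 3] [154. 219.] [-84.7 -71.1]
```

```bash
python3 - <<'E'
from h import *
c=cur();a=scoop(40,52,95,22);rows(c,a,5)
b=scoop(-20,52,42,22);rows(a,b,5)
d=scoop(-20,52,38,0);rows(b,d,5)
e=scoop(-20,52,38,-37);rows(d,e,10)
E
```

```text
5 rows: [-1.6, -20.6, -1.5, 0.0, -0.0, 0.0] ... [-1.6, -20.6, -1.5, 0.0, -0.0, 0.0]
5 rows: [-15.1, -0.0, 5.3, 0.0, 0.0, 0.0] ... [-15.1, -0.0, 5.3, 0.0, 0.0, 0.0]
5 rows: [6.3, 0.0, -0.3, -0.0, -0.077, -0.0] ... [5.9, 0.0, -2.2, 0.0, -0.077, -0.0]
10 rows: [5.6, 0.0, -0.1, -0.0, -0.065, -0.0] ... [4.6, 0.0, -3.2, 0.0, -0.065, -0.0]
```

send_rows(increments=[[-1,-6,-1,0,0,0],[-1,-13,-1,0,0,0],[-2,-19,-1,0,0,0],[-2,-19,-2,0,0,0],[-2,-19,-2,0,0,0]])

```text
time: 21.75
tool_pos: [509.4, 326.8, 160.5]
tcp_rot: [-180.0, -22.1, -6.1]
ft_force: [0.0, -0.1, -2.9]
finger_gap: 17.0
grip_force: 88.4
```

send_rows(increments=[[0,-14,0,0,0,0],[0,-9,0,0,0,0],[0,-4,0,0,0,0],[0,0,0,0,0,0],[0,0,0,0,0,0]])

```text
time: 22.38
tool_pos: [512.5, 351.6, 160.4]
tcp_rot: [180.0, -22.1, -6.2]
ft_force: [0.6, 0.8, -2.2]
finger_gap: 17.1
grip_force: 88.1
```

```bash
python3 k.py; python3 - <<'E'
from h import *
c=cur();b=scoop(-20,52,42,22);rows(c,b,7)
E
```

```text
scoop [40.4 51.9 95.4] [ -6.7 -21.9  -2.5]
ball expected 123.3 190.9
184 [43, 50, 128, 217, 52, 77, 130, 166, 224, 217, 217, 217, 207, 175, 188, 196, 70]
185 [44, 50, 128, 224, 63, 76, 138, 165, 224, 220, 218, 218, 209, 176, 188, 198, 19]
186 [45, 54, 132, 192, 65, 81, 152, 147, 209, 204, 211, 220, 207, 178, 189, 191, 18]
187 [42, 65, 161, 150, 67, 79, 143, 84, 135, 128, 165, 206, 206, 182, 177, 186, 24]
188 [43, 76, 192, 75, 70, 75, 87, 93, 85, 70, 56, 126, 198, 176, 154, 199, 34]
189 [57, 85, 210, 54, 72, 87, 94, 94, 91, 78, 59, 54, 151, 150, 155, 201, 34]
190 [72, 98, 204, 65, 67, 78, 93, 96, 92, 80, 63, 38, 75, 153, 156, 201, 32]
191 [46, 105, 167, 67, 107, 128, 80, 91, 84, 72, 55, 34, 84, 158, 190, 200, 30]
192 [28, 50, 47, 58, 128, 164, 54, 74, 70, 56, 45, 93, 103, 163, 227, 198, 31]
193 [14, 13, 9, 3, 27, 92, 72, 81, 59, 84, 146, 154, 110, 162, 227, 199, 30]
194 [13, 14, 49, 55, 46, 74, 100, 112, 92, 124, 181, 154, 118, 162, 208, 185, 34]
195 [19, 40, 86, 77, 64, 70, 142, 156, 154, 133, 124, 108, 134, 145, 135, 147, 89]
196 [25, 50, 71, 35, 64, 68, 197, 206, 203, 184, 186, 116, 127, 174, 174, 179, 137]
small?
[5 1 5] [162. 174.] [120.6 -72.7]
[3 2 6] [154.  196.5] [ 14.7 -54.2]
[3 2 5] [130.2 199.4] [-12.   48.4]
[ 9 10 15] [129.3 206.1] [-42.   46.9]
[4 5 5] [129.8 214. ] [-76.6  38.5]
7 rows: [-10.9, -0.0, 3.8, 0.0, -0.0, 0.0] ... [-10.9, -0.0, 3.8, 0.0, -0.0, 0.0]
```

Ball still aboard; small ball still at (14.7,-54) in the right trough. Going down into the left trough and tipping.

send_rows(increments=[[-8,0,3,0,0,0],[-15,0,5,0,0,0],[-15,0,5,0,0,0],[-15,0,5,0,0,0],[-15,0,5,0,0,0]])

```text
time: 23.05
tool_pos: [457.2, 357.9, 112.6]
tcp_rot: [180.0, -22.0, -6.1]
ft_force: [-0.1, -0.0, -2.8]
finger_gap: 16.7
grip_force: 88.1
```

send_rows(increments=[[-8,0,3.5,0,0,0],[6.3,0,-0.3,0,-0.077,0],[6.2,0,-0.8,0,-0.077,0],[6.1,0,-1.2,0,-0.077,0],[6,0,-1.7,0,-0.077,0]])

```text
time: 23.68
tool_pos: [475.3, 356.3, 118.2]
tcp_rot: [-180.0, -4.3, -6.1]
ft_force: [-0.6, -0.3, -3.2]
finger_gap: 16.9
grip_force: 88.3
```

send_rows(increments=[[5.9,0,-2.2,0,-0.077,0],[5.6,0,-0.1,0,-0.065,0],[5.5,0,-0.5,0,-0.065,0],[5.4,0,-0.8,0,-0.065,0],[5.3,0,-1.1,0,-0.065,0]])

```text
time: 24.3
tool_pos: [503.1, 353.2, 120.9]
tcp_rot: [180.0, 14.9, -6.1]
ft_force: [-0.2, -0.4, -2.8]
finger_gap: 16.7
grip_force: 88.3
```

```bash
python3 k.py | head -3; python3 - <<'E'
from h import *
c=cur();rows(c,scoop(-20,52,38,-37),5)
E
```

```text
scoop [-19.3  51.6  32.8] [-6.4 15.   1.6]
ball expected 124.9 204.5
198 [218, 152, 41, 48, 50, 52, 53, 25, 19, 48, 146, 172, 153, 224, 176, 171, 149]
5 rows: [6.2, -0.1, -2.0, 0.0, -0.076, -0.0] ... [5.3, -0.1, -3.8, 0.0, -0.076, -0.0]
```

send_rows(increments=[[6.2,0,-2,0,-0.076,0],[6,0,-2.5,0,-0.076,0],[5.8,0,-2.9,0,-0.076,0],[5.5,0,-3.4,0,-0.076,0],[5.3,0,-3.8,0,-0.076,0]])

```text
time: 24.98
tool_pos: [535.3, 349.9, 122.8]
tcp_rot: [180.0, 36.7, -6.2]
ft_force: [0.3, -0.4, -1.5]
finger_gap: 17.3
grip_force: 88.5
```

send_rows(increments=[[0,0,0,0,0,0],[0,0,0,0,0,0],[0,0,0,0,0,0],[0,0,0,0,0,0],[0,0,0,0,0,0]])

```text
time: 25.6
tool_pos: [534.6, 349.9, 123.4]
tcp_rot: [-180.0, 36.6, -6.1]
ft_force: [-0.3, -0.5, -1.4]
finger_gap: 16.8
grip_force: 88.6
```

```bash
python3 k.py; python3 - <<'E'
from h import *
s=snap('top');g=cv2.cvtColor(s['img'],cv2.COLOR_BGR2GRAY)
for v in range(166,206): print(v,[int(x) for x in g[v,114:144]])
E
```

```text
scoop [-21.   52.6  39.3] [-7.6 36.4  4.6]
ball expected 123.9 202.5
196 [205, 205, 205, 205, 205, 205, 205, 204, 204, 204, 204, 202, 200, 195, 191, 180, 166]
197 [205, 205, 204, 205, 205, 205, 205, 204, 204, 204, 204, 202, 201, 198, 193, 183, 171]
198 [204, 205, 205, 205, 205, 205, 204, 205, 204, 205, 204, 204, 202, 199, 192, 186, 173]
199 [206, 205, 205, 205, 205, 205, 204, 204, 204, 205, 205, 204, 201, 198, 193, 188, 176]
200 [205, 205, 205, 205, 205, 205, 205, 204, 205, 205, 205, 204, 201, 198, 194, 189, 177]
201 [206, 205, 205, 205, 205, 205, 205, 206, 205, 205, 204, 205, 202, 199, 196, 193, 182]
202 [205, 205, 205, 205, 205, 205, 205, 205, 205, 205, 205, 205, 203, 200, 197, 193, 186]
203 [205, 206, 205, 205, 206, 205, 205, 205, 205, 205, 205, 205, 204, 202, 198, 193, 185]
204 [205, 205, 205, 205, 205, 205, 205, 205, 206, 205, 205, 205, 203, 201, 199, 195, 188]
205 [205, 205, 205, 206, 205, 205, 206, 205, 206, 206, 205, 205, 205, 202, 199, 198, 190]
206 [204, 205, 205, 205, 205, 205, 205, 205, 205, 205, 205, 204, 204, 202, 199, 197, 193]
207 [205, 205, 205, 206, 205, 205, 205, 2
[... 5402 characters left out ...]
, 205, 205, 205, 205, 205, 204, 201, 199, 197, 193, 182, 169, 150, 120, 80, 54, 53, 55, 55, 51, 57, 125, 192]
202 [205, 205, 205, 205, 205, 205, 205, 205, 205, 205, 205, 205, 205, 202, 200, 197, 193, 185, 173, 153, 126, 89, 76, 52, 53, 54, 52, 56, 125, 207]
203 [205, 205, 204, 205, 205, 205, 205, 205, 205, 205, 205, 205, 205, 204, 201, 198, 193, 186, 175, 161, 134, 98, 92, 53, 51, 54, 54, 47, 96, 227]
204 [204, 206, 205, 205, 205, 205, 205, 206, 205, 205, 205, 205, 204, 204, 201, 199, 195, 189, 180, 165, 138, 110, 71, 50, 54, 53, 53, 50, 87, 209]
205 [206, 205, 205, 205, 205, 205, 205, 206, 205, 205, 205, 205, 205, 204, 201, 199, 197, 191, 182, 167, 146, 115, 80, 51, 55, 54, 52, 50, 64, 160]
```

```bash
python3 - <<'E'
from h import *
c=cur();a=(c[0]+[0,0,90],c[1]);rows(c,a,5)
b=tool([425,240,220],-4.3);rows(a,b,10)
E
```

```text
5 rows: [-10.7, -0.0, -14.4, 0.0, 0.0, 0.0] ... [-10.7, -0.0, -14.4, 0.0, 0.0, 0.0]
10 rows: [-8.2, 12.1, 5.2, -0.001, 0.064, -0.003] ... [-10.1, 11.8, -0.1, -0.001, 0.064, -0.003]
```

send_rows(increments=[[-5.5,0,-7,0,0,0],[-11,0,-14.5,0,0,0],[-11,0,-14.5,0,0,0],[-13,0,-18,0,0,0],[-13,0,-18,0,0,0]])

```text
time: 26.32
tool_pos: [535.0, 349.7, 214.7]
tcp_rot: [-180.0, 36.6, -6.1]
ft_force: [0.7, 0.4, -1.4]
finger_gap: 17.0
grip_force: 88.6
```

send_rows(increments=[[-8,12,5,0,0.064,-0.003],[-8,12,5,0,0.064,-0.003],[-9,12,4,0,0.064,-0.003],[-9,12,3.5,0,0.064,-0.003],[-9,12,3,0,0.064,-0.003]])

```text
time: 26.95
tool_pos: [481.0, 294.7, 217.0]
tcp_rot: [-179.5, 18.1, -5.2]
ft_force: [-0.5, -0.7, -0.4]
finger_gap: 16.9
grip_force: 88.4
```

send_rows(increments=[[-9,12,2,0,0.064,-0.003],[-10,12,1.5,0,0.064,-0.003],[-10,12,1,0,0.064,-0.003],[-10,12,0.5,0,0.064,-0.003],[-10,12,0,0,0.064,-0.003]])

```text
time: 27.58
tool_pos: [426.6, 239.2, 220.9]
tcp_rot: [-179.4, -0.2, -4.6]
ft_force: [-0.4, -0.2, -1.2]
finger_gap: 17.2
grip_force: 88.4
```

```bash
cat > l.py <<'E'
from h import *
tf=lambda p:R.from_euler('z',-TY,degrees=True).apply(np.array(p)-[*T0,0]).round(1)
s=snap('top');g=cv2.cvtColor(s['img'],cv2.COLOR_BGR2GRAY);c=cur();print(c[0],c[1].as_euler('xyz',degrees=True))
m=(g<150).astype(np.uint8);n,l,st,ct=cv2.connectedComponentsWithStats(m)
for i in range(n):
    if 112<ct[i][0]<168 and 168<ct[i][1]<230 and 3<st[i][4]<300: print(st[i],ct[i].round(1),tf(ray(s,*ct[i],15))[:2])
a=tool([415,0,230],0);a=rows(c,a,7);a=rows(a,tool([404,-363,230],14),11);rows(a,tool([404,-363,83],14),5)
E
python3 l.py
```

```text
[425.00952597 238.4039193  220.49352945] [-179.46792843   -0.25239533   -4.52817013]
[160 174   5   1   5] [162. 174.] [119.7 -74.1]
[153 196   3   2   6] [154.  196.5] [ 14.2 -55.7]
7 rows: [1.3, 34.1, -1.7, -0.001, -0.001, -0.011] ... [-1.0, 34.1, -1.4, -0.001, -0.001, -0.011]
11 rows: [-1.0, 33.0, 0.0, 0.0, 0.0, -0.022] ... [-8.2, 32.0, 0.0, 0.0, 0.0, -0.022]
5 rows: [0.0, -0.0, 29.4, 0.0, 0.0, 0.0] ... [0.0, -0.0, 29.4, 0.0, 0.0, 0.0]
```

send_rows(increments=[[1.3,34,-1.7,0,0,-0.011],[1,34,-1.7,0,0,-0.011],[0.5,34,-1.7,0,0,-0.011],[0,34,-1.5,0,0,-0.011],[0,34,-1.5,0,0,-0.011]])

```text
time: 28.25
tool_pos: [420.0, 68.6, 227.2]
tcp_rot: [-179.4, -0.1, -1.4]
ft_force: [0.7, 0.5, -0.2]
finger_gap: 17.0
grip_force: 88.4
```

send_rows(increments=[[-0.5,34,-1.5,0,0,-0.011],[-1,34,-1.5,-0.004,0,-0.011],[0,0,0,0,0,0]])

```text
time: 28.62
tool_pos: [417.4, -0.1, 229.5]
tcp_rot: [-179.7, -0.1, -0.3]
ft_force: [-0.6, 0.8, -1.9]
finger_gap: 16.7
grip_force: 88.7
```

```bash
python3 l.py; python3 - <<'E'
from h import *
s=snap('top');g=cv2.cvtColor(s['img'],cv2.COLOR_BGR2GRAY)
for v in range(166,224,2): print(v,[int(x) for x in g[v,110:148]])
E
```

```text
[417.45337143   0.92935934 229.30018881] [-1.79660375e+02 -1.01176552e-01 -2.83169411e-01]
[160 174   5   1   5] [162. 174.] [119.7 -74.1]
[153 196   3   2   6] [154.  196.5] [ 14.2 -55.7]
[157 207   1   4   4] [157.  208.5] [-37.2 -77.9]
[156 212   1   4   4] [156.  213.5] [-59.7 -77.2]
[154 223   1   4   4] [154.  224.5] [-108.9  -76.6]
[153 228   1   4   4] [153.  229.5] [-131.1  -76. ]
7 rows: [-0.3, 0.1, -0.1, -0.001, -0.0, -0.001] ... [-0.4, 0.1, -0.1, -0.001, -0.0, -0.001]
11 rows: [-1.0, 33.0, 0.0, 0.0, 0.0, -0.022] ... [-8.2, 32.0, 0.0, 0.0, 0.0, -0.022]
5 rows: [0.0, -0.0, 29.4, 0.0, 0.0, 0.0] ... [0.0, -0.0, 29.4, 0.0, 0.0, 0.0]
166 [176, 198, 159, 173, 38, 46, 49, 47, 62, 65, 106, 101, 99, 99, 99, 94, 101, 102, 103, 103, 104, 103, 104, 104, 102, 104, 104, 104, 104, 105, 106, 106, 105, 104, 103, 103, 103, 104]
168 [187, 195, 160, 187, 37, 43, 48, 55, 61, 62, 123, 212, 174, 210, 200, 173, 146, 124, 143, 146, 150, 169, 150, 153, 130, 113, 100, 92, 100, 102, 102, 98, 102, 102, 104, 102, 103, 103]
170 [188, 174, 175, 178, 52, 59, 62, 64, 59, 60, 118, 187, 158, 141, 75, 78, 106
[... 4319 characters left out ...]
4, 213, 213, 214, 213, 214, 214, 214, 214, 214, 214, 214, 214, 217, 220, 61, 70, 124, 193, 218, 215, 214, 214, 214, 214, 214]
218 [98, 125, 197, 83, 69, 115, 157, 219, 215, 214, 214, 213, 214, 214, 213, 214, 214, 214, 214, 214, 214, 214, 214, 214, 214, 217, 212, 60, 75, 149, 204, 216, 215, 214, 215, 214, 214, 215]
220 [110, 181, 91, 184, 111, 72, 148, 205, 216, 214, 214, 214, 213, 214, 214, 213, 214, 214, 214, 214, 214, 214, 214, 214, 216, 217, 165, 63, 94, 161, 220, 215, 214, 214, 214, 214, 214, 214]
222 [110, 179, 175, 140, 164, 154, 140, 177, 220, 219, 217, 207, 211, 207, 204, 215, 215, 214, 215, 215, 215, 215, 215, 216, 202, 209, 124, 112, 86, 152, 222, 216, 214, 214, 214, 214, 214, 215]
```

The large ball rests at (132.5,173), in the left trough at the far wall. The small ball is at (154,196.5) in the right trough. Taking the scoop back to its old, clear spot.

send_rows(increments=[[-1,33,0,-0.003,0,-0.022],[-2,33,0,-0.003,0,-0.022],[-2,33,0,0,0,-0.022],[-3,33,0,0,0,-0.022],[-4,33,0,0,0,-0.022]])

```text
time: 29.35
tool_pos: [412.6, -163.9, 228.4]
tcp_rot: [180.0, -0.1, 6.3]
ft_force: [0.1, -0.5, -1.0]
finger_gap: 17.0
grip_force: 88.6
```

send_rows(increments=[[-4,33,0,0,0,-0.022],[-5,33,0,0,0,-0.022],[-6,33,0,0,0,-0.022],[-7,33,0,0,0,-0.022],[-7,32,0,0,0,-0.022]])

```text
time: 29.98
tool_pos: [409.1, -330.6, 228.3]
tcp_rot: [180.0, -0.1, 12.6]
ft_force: [0.9, -0.1, -0.9]
finger_gap: 16.9
grip_force: 88.6
```

send_rows(increments=[[-8,32,0,0,0,-0.022],[0,0,20,0,0,0],[0,0,30,0,0,0],[0,0,30,0,0,0],[0,0,25,0,0,0]])

```text
time: 30.6
tool_pos: [407.7, -361.4, 121.0]
tcp_rot: [-179.9, -0.0, 13.8]
ft_force: [-0.0, -0.5, -2.1]
finger_gap: 17.2
grip_force: 88.8
```

send_rows(increments=[[0,0,15,0,0,0],[0,0,10,0,0,0],[0,0,5,0,0,0],[0,0,0,0,0,0]])

```text
time: 31.1
tool_pos: [407.7, -363.8, 93.4]
tcp_rot: [179.9, -0.1, 13.7]
ft_force: [-0.5, 0.1, -1.4]
finger_gap: 16.7
grip_force: 88.8
```

```bash
python3 - <<'E'
from h import *
c=cur();print(c[0],c[1].as_euler('xyz',degrees=True)); rows(c,tool([404,-363,83],14),5)
E
```

```text
[ 407.65305318 -363.75472758   93.42920337] [ 1.79927993e+02 -6.05331727e-02  1.37404886e+01]
5 rows: [-0.7, -0.3, 2.1, 0.0, -0.0, -0.001] ... [-0.7, -0.3, 2.1, 0.0, -0.0, -0.001]
```

send_rows(increments=[[0,0,4,0,0,0],[0,0,3,0,0,0],[0,0,2,0,0,0],[0,0,1,0,0,0],[0,0,0,0,0,0]])

```text
time: 31.72
tool_pos: [407.4, -363.7, 83.1]
tcp_rot: [180.0, -0.0, 13.7]
ft_force: [0.0, -0.2, -1.3]
finger_gap: 17.0
grip_force: 88.8
```

send_rows(increments=[[0,0,0.6,0,0,0],[0,0,0,0,0,0]])

```text
time: 31.98
tool_pos: [407.5, -363.8, 82.7]
tcp_rot: [179.9, -0.1, 13.7]
ft_force: [-0.1, 0.8, -0.8]
finger_gap: 17.1
grip_force: 88.9
```

Near contact. Half a millimetre more, release, then straight up.

send_rows(increments=[[0,0,0.5,0,0,0],[0,0,0,0,0,0]])

```text
time: 32.22
tool_pos: [407.6, -363.9, 82.7]
tcp_rot: [179.9, -0.1, 13.7]
ft_force: [-3.0, 1.6, 5.1]
finger_gap: 17.1
grip_force: 89.5
```

send_rows(increments=[[0,0,0,0,0,0],[0,0,0,0,0,0],[0,0,0,0,0,0],[0,0,0,0,0,0],[0,0,0,0,0,0]], grip=-1)

```text
time: 32.85
tool_pos: [407.4, -363.7, 82.0]
tcp_rot: [179.9, -0.0, 13.7]
ft_force: [0.1, -0.1, 0.4]
finger_gap: 85.4
grip_force: 0.0
```

send_rows(increments=[[0,0,-10,0,0,0],[0,0,-20,0,0,0],[0,0,-30,0,0,0],[0,0,-30,0,0,0],[0,0,-30,0,0,0]])

```text
time: 33.48
tool_pos: [407.4, -363.7, 203.9]
tcp_rot: [179.9, -0.1, 13.7]
ft_force: [-0.4, -0.4, -0.2]
finger_gap: 85.2
grip_force: 0.0
```

send_rows(increments=[[-10,20,-10,0,0,0],[-15,25,0,0,0,0],[-15,25,0,0,0,0],[-10,20,0,0,0,0],[0,0,0,0,0,0]])

```text
time: 34.1
tool_pos: [379.5, -464.2, 212.6]
tcp_rot: [179.9, -0.0, 13.6]
ft_force: [0.5, -0.1, -0.4]
finger_gap: 85.3
grip_force: 0.0
```

```bash
python3 - <<'E'
from h import *
tf=lambda p:R.from_euler('z',-TY,degrees=True).apply(np.array(p)-[*T0,0]).round(1)
s=snap('scene');P=cloud(s);t=snap('top')
m=(P[...,0]>385)&(P[...,0]<430)&(P[...,1]>-390)&(P[...,1]<-340)
for lo,hi in((70,90),(90,110),(110,130),(130,145)):
    q=P[m&(P[...,2]>lo)&(P[...,2]<hi)];print(lo,len(q),np.median(q,0).round(1) if len(q) else '')
g=cv2.cvtColor(t['img'],cv2.COLOR_BGR2GRAY)
w=np.clip(150-g[172:178,129:137].astype(float),0,None);v,u=np.mgrid[172:178,129:137]
print('large',tf(ray(t,(u*w).sum()/w.sum(),(v*w).sum()/w.sum(),19)))
w=np.clip(190-g[194:200,151:158].astype(float),0,None);v,u=np.mgrid[194:200,151:158]
print('small',tf(ray(t,(u*w).sum()/w.sum(),(v*w).sum()/w.sum(),10)),w.sum())
E
```

```text
70 29 [ 410.4 -371.2   82.2]
90 35 [ 407.9 -370.1  101.5]
110 36 [ 408.2 -370.   122. ]
130 29 [ 411.5 -369.3  136.7]
large [103.   51.6  19. ]
small [ 14.1 -55.1  10. ] 567.0
```

The scoop stands upright. The large ball is at (103,52) in the left trough and the small ball at (14,-55) in the right trough, so I'm handing in.

```bash
python3 -c "
from bench import r
print(r.hand_in())"
```

```text
the job is handed in; nothing more can be done
None
```

I handed the job in after about 34 s of the 67 s; the hand-in returned no verdict. My last measurements put the large ball in the left trough and the small ball still in the right one, with the wire scoop released and standing upright on the worktop clear of the tray.

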